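# Clear the die and fit the oblong punch in the bench punching unit

### The arm

A 7-joint arm with a two-finger parallel gripper is mounted at the origin on a cart in front of the work surface, level with it; the furniture and walls round the work are solid. World frame = base frame: x ahead of the robot, y to its left, z up, the work surface at z = 0. Lengths are in m, angles in rad, forces in N, time in s.
With the tool pointing down it reaches from about 0.425 to 0.875 m from the base axis. Payload 4.7 kg.
Tool frame: the origin (TCP) lies midway between the tips of the shut fingers; the grasp point (between the pads) lies 19 mm behind it; z points along the fingers, y is the line along which they close (so a half turn about z gives the same grasp; the last joint's range is limited). The gripper opens to 85 mm and grips with 20 to 120 N. Pads are 22 mm wide; open, the fingers measure 114 mm over their backs; the gripper's body (76 mm by 85 mm) begins 54 mm behind the grasp point. The pads swing forward as they close: fully open they stand 13 mm farther back than shut.
Start: joints at [1.142, 0.321, -0.07, 1.45, 0.023, 1.371, -0.057], TCP at [0.278, -0.587, 0.231] pointing down, gripper open.
Joint ranges: [-2.86, 2.86], [-0.3, 2.09], [-1.38, 1.24], [0.06, 2.45], [-1.56, 4.7], [0.09, 2.05], [-2.69, 2.69]. Speed limits (rad/s): [2.57, 2.57, 3.14, 3.14, 3.14, 3.14, 3.14].

### API

Orientations are given as a rotation vector (axis times angle).
In Python, from cell import manip, optics gives the robot as it stands.
- The arm moves only by the shell command python3 -m crank 'ROWS'. ROWS is JSON, a list of rows, each an object with "delta_pos": the shift along the world's x, y, z in mm, a list of three; "delta_rot": the turn, a rotation vector about the world's x, y, z in degrees, a list of three; "gripper": the finger opening in mm, from 0 to 85.4. A call has 1 to 8 rows; each row is the pose to reach, as a shift and turn from the pose commanded when the call began; what a row does not reach only later rows make up. A row lasts 1/12 s, in which the tool goes at most 41.7 mm and 7.16 degrees, less where a joint would pass 70% of its speed; a pose out of reach is approached as far as the arm can. A call with a gripper value outside its range is refused whole. The fingers move at their own pace and stop on an object; the grip force is fixed at half the most. Time passes only in rows, so rows that repeat a pose let the fingers close. It gives the time, the measured TCP pose, the force, the opening and the grip force at its end, in the units of the state.
- manip.state(): the state, without advancing time (a new reading comes with each control period).
- optics.camera(name): name is "scene" or "side" or "wrist"; returns the picture (420x560x3 uint8, red, green, blue); there is no depth.
- optics.camera_params(name): a dict with "intrinsics" (3x3 intrinsics, pixels), "k1" (the pictures are not rectified: a ray, as slopes to the right and down, at radius r is drawn at 1 + k1 r^2 times it, then the intrinsics apply), "rvec" (rotation vector, rad) and "tvec" (3), from world to camera coordinates, as OpenCV has them. Camera axes: x right, y down, z forward; pixel columns grow to the right and rows downward; lengths in m; the calibration is good to about 2 mm. A picture is of the moment at which its call begins: read the wrist's pose just before it. camera_params takes no time and is no camera call; for the wrist camera it gives the pose at the moment of the call.
- manip.finish_job(): hands the job in; it is judged then, once.
The state is a dict: "clock": time; "joint_pos": joint angles; "joint_vel": joint speeds; "effort": joint torques, N m; "eef_pos": TCP position; "tcp_rot": TCP orientation; "force": force on the tool from outside, world axes, zero at the start; "ft_torque": the same for the moment, N m; "opening": finger opening in m; "grasp_force": force on a finger pad.
Only numpy, scipy, OpenCV 4.12 (cv2) and the standard library are available. Lean on these libraries where they do the work, as an engineer would, in place of code of your own. Each camera call takes 0.05 s, during which the arm holds its last target. There are 200 camera calls.

### The job

Get the punching unit ready for slotting: take the drift from the stand, push it down through the guide bore to knock the stuck slug right out of the die into the slug box underneath, and put the drift back in the stand. Then take the oblong punch, the one with the hexagon head and the notched collar, put it down the guide bore and turn it until its notch drops over the dowel and the collar sits flush on the guide, and let go. Leave the round punch in the stand and do not knock over or shift the spray can, the tin or the pipe reducer.

Things in the scene. Friction and masses are not known exactly. Their poses are not given: they have to be found in the camera images.
- punch_unit: Grey steel C-frame punching unit, fixed where it stands: foot flange 196 x 130 mm, frame 170 long, 98 wide, 128 mm high. Origin: on the table straight under the axis of its vertical guide bore; +x runs from the bore back along the frame, -x is the open throat. On the bore axis from above: guide, throat, die, slug box (floor at z = 12 mm, window to -x).
- guide_top (a point): Mouth of the guide bore, z = 132 mm: centre of the flat top face of a steel flange 68 mm across that stands 4 mm above the frame's arm. The bore is 34 mm in diameter and goes down 44 mm to the open throat. Axes as the unit's.
- dowel_tip (a point): Tip of the dowel pin, 6 mm in diameter, which stands 9 mm out of the guide's top face (tip at z = 141 mm), 26 mm from the bore axis towards the unit's +x.
- die_face (a point): Centre of the die's top face, on the bore axis at z = 64 mm. The die hole is 24 mm long along the unit's x, 14 mm wide along y and goes down to z = 42 mm; below is the slug box. At its ends sprung blades (z = 46 to 62 mm) pinch the slug.
- slug: Steel slug 26 (x) x 12.5 (y) x 8 (z) mm, 20 g, pinched in the die hole, its top 3 to 6 mm below the die face. Origin: centre of its underside. It slides down under some 4 to 8 N and drops into the slug box once its top is below z = 46 mm of the unit; there it may lie at any angle.
- tool_stand: Open steel stand, 76 (x) x 236 (y) mm, fixed; top plate 10 mm thick, its top at z = 104 mm, on four thin posts. Origin: on the table under its middle. Three holes of 35 mm diameter in the plate at y = -80, 0 and +80 mm (x = 0); the drift, the round punch and the oblong punch hang in them by their collars, in any order.
- drift: Knock-out drift of dark steel, 0.3 to 0.55 kg, hanging upright. Origin: centre of the underside of its round collar (42 mm diameter, 8 mm thick), z up. Below: a 31 mm shank with chamfered end to -50 mm, then a thin tip, 9 mm in diameter, to -96 mm. With the collar on the guide's top face the tip is 28 mm below the die face, far enough to free the slug.
- drift_grip (a point): Middle of the drift's round ringed grip, 25 mm in diameter, which reaches from 8 to 68 mm above the collar's underside; this point is 38 mm above it.
- oblong_punch: Steel punch, 0.4 to 0.65 kg, hanging upright at any yaw. Origin: centre of the underside of its collar (60 mm diameter, 8 mm thick), z up. One notch in the rim at its +x side, 10 mm wide, 9 mm deep. Below: a 31 mm round shank with chamfered end to -50 mm, then the oblong nose, 20 mm in x, 10 mm in y, to -78 mm. Home: origin at guide_top, +x along the unit's +x.
- punch_head (a point): Middle of the oblong punch's hexagon head, 34 mm across flats, from 8 to 38 mm above the collar's underside (bevel to 40); this point is 23 mm above it. Flats face the punch's +x and every 60 degrees on. While the notch is not over the dowel the collar stays 9 mm above the guide's face.
- round_punch: Steel punch with a plain round collar (42 mm), a round head 32 mm in diameter from 8 to 38 mm above the collar's underside and a round nose of 16 mm; shank as on the oblong punch. Origin: centre of the collar's underside. Not wanted; stays in the stand.
- spray_can: Spray can, 67 mm in diameter, 199 mm tall, standing loose behind the work. Origin: centre of its underside.
- small_tin: Round tin, 71 mm in diameter, 42 mm tall, standing loose in front of the work. Origin: centre of its underside.
- reducer: Pipe reducer, a stepped round fitting 55 mm in diameter, 44 mm tall, standing loose at the right. Origin: centre of its underside.
There are look-alikes about, which are no part of the job. Leave any brown look-alike of the round_punch alone.

How it is judged:
On the way, in this order (a step that is already met when the one before it is completed fails the run):
1. the slug is out of the die and in the slug box (z of slug in the frame of punch_unit below 0.034 m), for 0.2 s.
2. the drift hangs in the stand again, let go (z of drift in the frame of tool_stand between 0.1 and 0.109 m and x of drift in the frame of tool_stand between -0.01 and 0.01 m and y of drift in the frame of tool_stand between -0.09 and 0.09 m and angle between drift's own z axis and vertical below 0.15 rad and contact force between the fingers and drift below 0.1 N), for 0.2 s.
3. the oblong punch is fully home over the dowel (z of oblong_punch in the frame of punch_unit below 0.135 m and horizontal distance between oblong_punch and punch_unit below 0.004 m), for 0.2 s.
At the end, for the whole second after the job is handed in: Oblong punch home in the guide: collar flush within 3 mm, centred within 4 mm, upright, notch over the dowel (0.2 rad), at rest; slug in the slug box; drift hanging upright by its collar in a hole of the stand (5 mm in height, 10 mm sideways); round punch where it hung (10 mm) (all of step 3 and z of oblong_punch in the frame of punch_unit above 0.129 m and angle between the x axis of oblong_punch and the x axis of punch_unit, either way round below 0.2 rad and angle between oblong_punch's own z axis and vertical below 0.06 rad and linear speed of each of oblong_punch, drift below 0.02 m/s and z of slug in the frame of punch_unit below 0.034 m and horizontal distance between slug and punch_unit below 0.06 m and z of drift in the frame of tool_stand between 0.1 and 0.109 m and x of drift in the frame of tool_stand between -0.01 and 0.01 m and y of drift in the frame of tool_stand between -0.09 and 0.09 m and angle between each of drift, round_punch's own z axis and vertical below 0.15 rad and distance of round_punch from where it was at the start of the episode below 0.01 m); the robot touches nothing.
It fails at once if the round punch is taken out of the stand (distance of round_punch from where it was at the start of the episode above 0.03 m).
It fails at once if the spray can is knocked over or shifted by more than 3 cm (angle between spray_can's own z axis and vertical above 0.3 rad or distance of spray_can from where it was at the start of the episode above 0.03 m).
It fails at once if the tin is knocked over or shifted by more than 3 cm (angle between small_tin's own z axis and vertical above 0.3 rad or distance of small_tin from where it was at the start of the episode above 0.03 m).
It fails at once if the pipe reducer is knocked over or shifted by more than 3 cm (angle between reducer's own z axis and vertical above 0.3 rad or distance of reducer from where it was at the start of the episode above 0.03 m).
It also fails if it takes over 72 s, if anything falls off the work surface, if the arm or the gripper's body presses on something with over 40 N, if the wrist force passes 120 N, or if a joint passes its speed limit or range.

## Working session

There is one attempt and no reset: what is moved stays moved. The work goes in short steps, Python scripts to look and compute and a shell command to move; the robot and the scene stay as the last step left them, time stands still between calls to the robot, and variables do not carry over. Pictures are saved under pics/ and viewed, at most 10 in all, crops included, and the job is handed in when it is done.

```bash
mkdir -p pics; cat > h.py <<'E'
import numpy as np, cv2
from cell import manip, optics
def par(n):
    p=optics.camera_params(n); return np.array(p["intrinsics"],float),p["k1"],cv2.Rodrigues(np.array(p["rvec"],float))[0],np.array(p["tvec"],float)
def shot(n,f):
    P=par(n); im=optics.camera(n); cv2.imwrite(f"pics/{f}.png",im[:,:,::-1]); np.savez(f"pics/{f}.npz",K=P[0],k=P[1],R=P[2],t=P[3]); return im,P
def load(f):
    d=np.load(f"pics/{f}.npz"); return cv2.imread(f"pics/{f}.png"),(d["K"],float(d["k"]),d["R"],d["t"])
def ray(P,u,v):
    K,k,R,t=P
    d=cv2.undistortPoints(np.array([[[u,v]]],float),K,np.array([k,0,0,0.]))[0,0]
    return -R.T@t, R.T@np.array([d[0],d[1],1])
def onz(P,u,v,z):
    o,d=ray(P,u,v); return o+d*(z-o[2])/d[2]
def proj(P,X):
    K,k,R,t=P
    return cv2.projectPoints(np.array(X,float).reshape(-1,1,3),cv2.Rodrigues(R)[0],t,K,np.array([k,0,0,0.]))[0][:,0]
E
python3 - <<'E'
from h import *
np.set_printoptions(precision=4,suppress=True)
s=manip.state(); print({k:np.round(v,3) for k,v in s.items()})
ims=[]
for n in ["scene","side","wrist"]:
    im,P=shot(n,n+"0"); print(n,P[0][0,0],P[1],-P[2].T@P[3],P[2][2])
E
```

```text
{'clock': np.float64(0.0), 'joint_pos': array([ 1.142,  0.322, -0.07 ,  1.452,  0.023,  1.371, -0.057]), 'joint_vel': array([-0.   , -0.001, -0.002, -0.001,  0.001, -0.001,  0.   ]), 'effort': array([ -0.001, -49.358,  -0.382, -31.433,   0.013,   0.011,  -0.   ]), 'eef_pos': array([ 0.278, -0.587,  0.23 ]), 'tcp_rot': array([-3.063, -0.689,  0.001]), 'force': array([ 0.448, -0.661,  0.178]), 'ft_torque': array([-0.052, -0.055,  0.026]), 'grasp_force': np.float64(0.0), 'opening': np.float64(0.085)}
scene 483.43738817150444 -0.12929783909544404 [-0.5342 -0.9068  0.7837] [ 0.696   0.5633 -0.4452]
side 458.20351543565425 -0.08667184448246351 [0.3439 0.9204 0.8176] [ 0.1691 -0.7986 -0.5777]
wrist 340.1462730264556 -0.0715973470576671 [ 0.346  -0.5552  0.3744] [-0.2677 -0.125  -0.9554]
```

View pics/scene0.png

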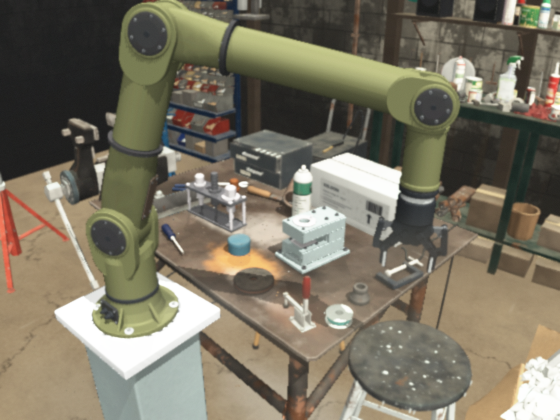

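View pics/side0.png

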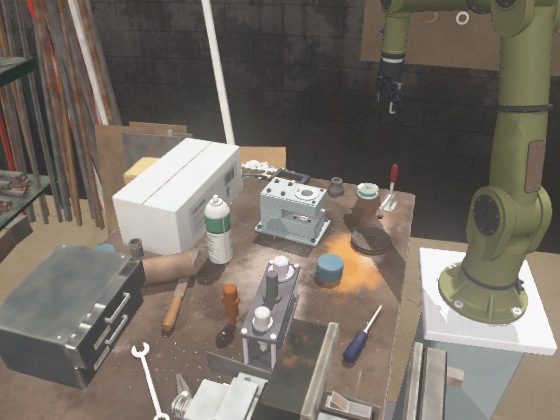

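The scene view shows the stand at about (218,200) and the unit at (315,240). The side view shows the stand's three tools at (262,318), (272,285) and (283,268), and the unit at (295,205) with its bore near (307,194). Next I'll enlarge crops.

```bash
python3 - <<'E'
from h import *
a,_=load("scene0");b,_=load("side0")
f=lambda i,x,y,w,h:cv2.resize(i[y:y+h,x:x+w],(400,300),interpolation=cv2.INTER_CUBIC)
m=np.vstack([np.hstack([f(a,170,165,100,75),f(a,270,195,100,75)]),np.hstack([f(b,220,245,120,90),f(b,240,170,100,75)])])
cv2.imwrite("pics/m0.png",m)
E
```

```text
(no output)
```

View pics/m0.png

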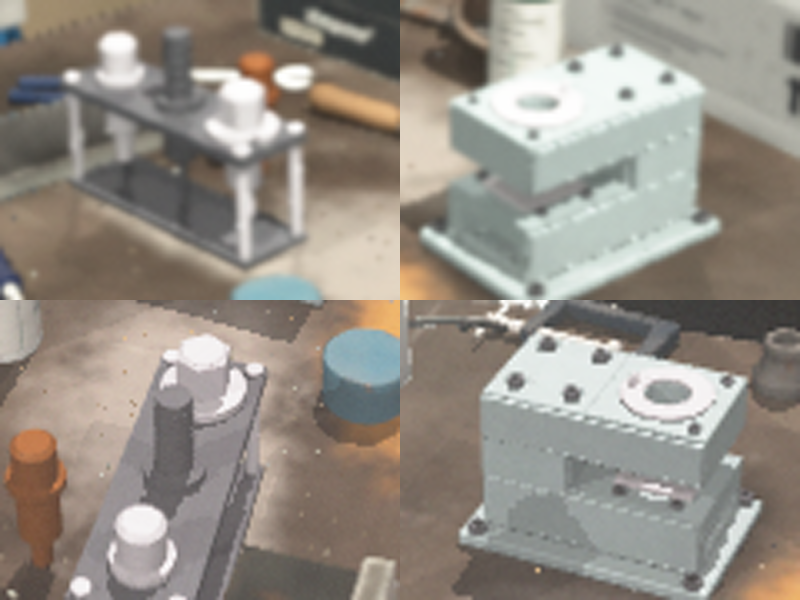

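Drift is in the middle hole; the oblong punch (hexagon head, wide collar) is at the end toward the unit, the round one at the far end. Now rays from both views.

```bash
python3 - <<'E'
from h import *
np.set_printoptions(precision=4,suppress=True)
_,A=load("scene0");_,B=load("side0")
def tri(p,q):
    o1,d1=ray(A,*p);o2,d2=ray(B,*q)
    s=np.linalg.lstsq(np.c_[d1,-d2],o2-o1,rcond=None)[0]; return (o1+s[0]*d1+o2+s[1]*d2)/2,np.linalg.norm(o1+s[0]*d1-o2-s[1]*d2)
for n,p,q,z in [("drift",(214.2,172.5),(272.2,273.5),.172),("obl",(230.5,187),(281.5,258.5),.144),("round",(199.5,175),(263,310.4),.144),("bore",(305,220.5),(307,193),.132)]:
    print(n,onz(A,*p,z),onz(B,*q,z),tri(p,q))
# unit arm top corners z=.128: scene & side
g=lambda x,y:((x-400)/4+270,y/4+195); h=lambda x,y:((x-400)/4+240,(y-300)/4+170)
for c in [(452,100),(538,150),(702,90),(615,44)]: print("cs",onz(A,*g(*c),.128))
for c in [(483,395),(540,333),(745,380),(700,440)]: print("cb",onz(B,*h(*c),.128))
# lookalike, can, tin, reducer
print(onz(B,231,288,.08),onz(A,239,241,.042),onz(B,329,262,.042),onz(B,217,204,.19),onz(A,303,172,.19),onz(A,359,287,.044),onz(B,336,181,.044))
E
```

```text
drift [0.4946 0.2116 0.172 ] [0.4978 0.2202 0.172 ] (array([0.4989, 0.2167, 0.1691]), np.float64(0.0007633047846276342))
obl [0.4891 0.1306 0.144 ] [0.4943 0.1361 0.144 ] (array([0.494 , 0.1346, 0.1419]), np.float64(0.0018013920289347372))
round [0.4923 0.2847 0.144 ] [0.4998 0.3007 0.144 ] (array([0.5013, 0.2953, 0.1383]), np.float64(0.0002583979107830844))
bore [ 0.4779 -0.1824  0.132 ] [ 0.4809 -0.1723  0.132 ] (array([ 0.4821, -0.1788,  0.1285]), np.float64(0.001356585561817698))
cs [ 0.4446 -0.1273  0.128 ]
cs [ 0.4254 -0.2199  0.128 ]
cs [ 0.5782 -0.2579  0.128 ]
cs [ 0.6    -0.1642  0.128 ]
cb [ 0.6096 -0.1493  0.128 ]
cb [ 0.5876 -0.2424  0.128 ]
cb [ 0.4299 -0.2055  0.128 ]
cb [ 0.4513 -0.1218  0.128 ]
[0.6027 0.188  0.08  ] [ 0.3782 -0.0103  0.042 ] [0.3936 0.0072 0.042 ] [0.6821 0.0149 0.19  ] [ 0.6583 -0.0372  0.19  ] [ 0.4059 -0.417   0.044 ] [ 0.415  -0.4059  0.044 ]
```

```bash
python3 -m crank '[{"delta_pos":[30,40,60],"delta_rot":[0,0,7],"gripper":85},{"delta_pos":[120,160,119],"delta_rot":[0,0,20],"gripper":85},{"delta_pos":[242,337,119],"delta_rot":[0,0,39],"gripper":85},{"delta_pos":[242,337,119],"delta_rot":[0,0,39],"gripper":85},{"delta_pos":[242,337,119],"delta_rot":[0,0,39],"gripper":85},{"delta_pos":[242,337,119],"delta_rot":[0,0,39],"gripper":85},{"delta_pos":[242,337,119],"delta_rot":[0,0,39],"gripper":85},{"delta_pos":[242,337,119],"delta_rot":[0,0,39],"gripper":85}]'
python3 -m crank '[{"delta_pos":[0,0,0],"delta_rot":[0,0,0],"gripper":85},{"delta_pos":[0,0,0],"delta_rot":[0,0,0],"gripper":85}]'
```

```text
clock: 0.82
eef_pos: [0.4598, -0.3345, 0.3301]
tcp_rot: [2.659, 1.673, -0.001]
force: [1.4, 0.1, -0.0]
opening: 0.0849
grasp_force: 0.0
clock: 0.98
eef_pos: [0.4614, -0.3332, 0.3305]
tcp_rot: [2.652, 1.682, 0.002]
force: [-0.8, -1.1, -0.0]
opening: 0.0852
grasp_force: 0.0
```

```bash
python3 -m crank '[{"delta_pos":[59,83,20],"delta_rot":[0,0,0],"gripper":85},{"delta_pos":[59,83,20],"delta_rot":[0,0,0],"gripper":85},{"delta_pos":[59,83,20],"delta_rot":[0,0,0],"gripper":85},{"delta_pos":[59,83,20],"delta_rot":[0,0,0],"gripper":85},{"delta_pos":[59,83,20],"delta_rot":[0,0,0],"gripper":85}]'
python3 - <<'E'
from h import *
im,P=shot("wrist","w1")
print(proj(P,[[.481,-.177,.132],[.59,-.2,.128]]))
E
```

```text
clock: 1.4
eef_pos: [0.5181, -0.2536, 0.3494]
tcp_rot: [-2.658, -1.675, 0.001]
force: [-1.0, -0.8, -0.2]
opening: 0.085
grasp_force: 0.0
[[216.07677748 129.52870963]
 [320.43925517 103.20612073]]
```

View pics/w1.png

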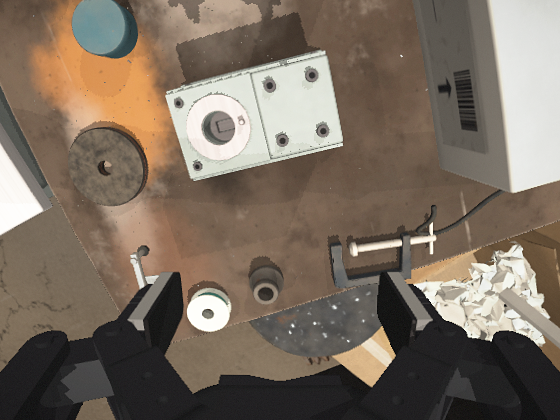

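The wrist view shows the white guide flange around (218,127), its bore with the slug at (222,126), the dowel at (241,120), and frame corners at (166,92), (325,51), (343,145), (192,181).

```bash
python3 - <<'E'
from h import *
np.set_printoptions(precision=4,suppress=True)
im,P=load("w1")
c=im[90:168,180:258].astype(int)
b,g,r=c[...,0],c[...,1],c[...,2]
m=((g-r<8)&(g>150)).astype(np.uint8)
m=cv2.morphologyEx(m,cv2.MORPH_CLOSE,np.ones((3,3)))
cs,_=cv2.findContours(m,cv2.RETR_CCOMP,cv2.CHAIN_APPROX_NONE)
for k in sorted(cs,key=len)[-3:]:
    p=k[:,0]+[180,90]
    if len(p)<20: continue
    w=np.array([onz(P,*q,.132)[:2] for q in p]).astype(np.float32)
    print(len(p),cv2.fitEllipse(w*1000),cv2.minEnclosingCircle(w*1000))
cor=[onz(P,*q,.128)[:2] for q in [(166,92),(325,51),(343,145),(192,181)]]; cor=np.array(cor);print(cor)
for i in range(4):
    d=cor[(i+1)%4]-cor[i]; print(np.linalg.norm(d),np.degrees(np.arctan2(d[1],d[0])))
print("dowel",onz(P,241,120,.141)); cv2.imwrite("pics/c1.png",cv2.resize(im[85:175,170:270],(800,600) if 0 else (660,594),interpolation=cv2.INTER_CUBIC))
E
```

```text
99 ((483.828857421875, -176.38072204589844), (34.798946380615234, 35.06657791137695), 157.0885009765625) ((483.63458251953125, -176.36009216308594), 18.05278778076172)
311 ((484.2522888183594, -177.96084594726562), (91.64302062988281, 93.1241683959961), 68.03153228759766) ((484.87664794921875, -177.69754028320312), 54.85251235961914)
[[ 0.4516 -0.1205]
 [ 0.6146 -0.1558]
 [ 0.5945 -0.2495]
 [ 0.4298 -0.214 ]]
0.1667617163958494 -12.22008395107859
0.09583225437338547 -102.12321402235803
0.16843793170565532 167.82205779406613
0.09596795110986821 76.87588723633793
dowel [ 0.5099 -0.1799  0.141 ]
```

View pics/c1.png

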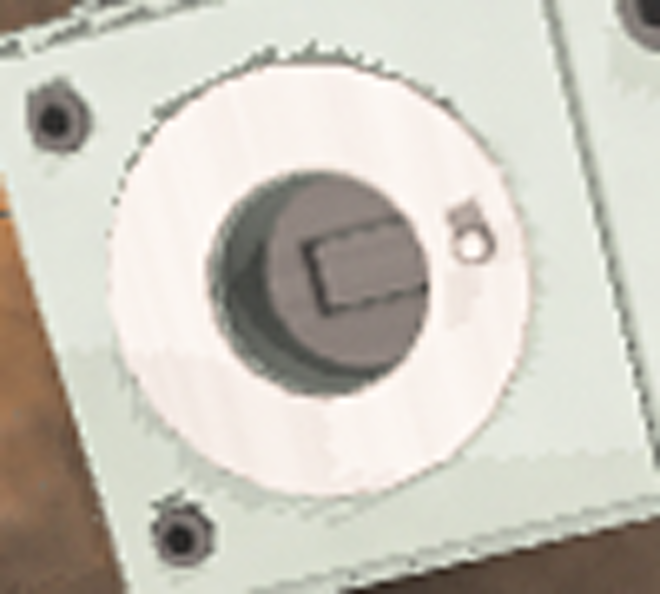

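Guide bore comes out at (0.484, -0.177), with a fitted diameter of 35 mm (34 given). Unit yaw is about -12°. Now I'll look at the stand.

```bash
python3 -m crank '[{"delta_pos":[-20,374,-9],"delta_rot":[0,0,23],"gripper":85},{"delta_pos":[-20,374,-9],"delta_rot":[0,0,23],"gripper":85},{"delta_pos":[-20,374,-9],"delta_rot":[0,0,23],"gripper":85},{"delta_pos":[-20,374,-9],"delta_rot":[0,0,23],"gripper":85},{"delta_pos":[-20,374,-9],"delta_rot":[0,0,23],"gripper":85},{"delta_pos":[-20,374,-9],"delta_rot":[0,0,23],"gripper":85},{"delta_pos":[-20,374,-9],"delta_rot":[0,0,23],"gripper":85},{"delta_pos":[-20,374,-9],"delta_rot":[0,0,23],"gripper":85}]'
python3 -m crank '[{"delta_pos":[-4,60,0],"delta_rot":[0,0,0],"gripper":85},{"delta_pos":[-4,60,0],"delta_rot":[0,0,0],"gripper":85},{"delta_pos":[-4,60,0],"delta_rot":[0,0,0],"gripper":85}]'
python3 - <<'E'
from h import *
im,P=shot("wrist","w2")
q=proj(P,[[.494,.135,.144],[.498,.216,.172],[.501,.297,.144]]);print(q)
cv2.imwrite("pics/c2.png",cv2.resize(im[0:270,100:460],(800,600)))
E
```

```text
clock: 2.12
eef_pos: [0.5001, 0.078, 0.3414]
tcp_rot: [2.277, 2.163, -0.002]
force: [0.3, 0.3, 0.3]
opening: 0.0848
grasp_force: 0.0
clock: 2.37
eef_pos: [0.4954, 0.1429, 0.3416]
tcp_rot: [-2.265, -2.175, -0.001]
force: [-0.4, 0.2, -0.8]
opening: 0.085
grasp_force: 0.0
[[279.11713056 191.45083917]
 [279.83701687 110.19956289]
 [279.50506966  19.19036896]]
```

View pics/c2.png

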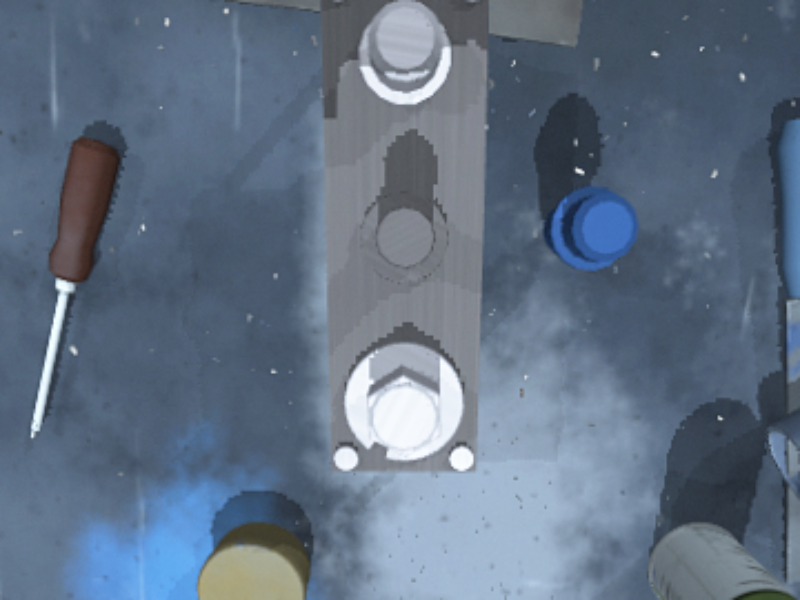

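The crop shows the round punch at the top (405,35), the drift in the middle (405,237), and the oblong punch at the bottom with its head top at (405,420). The oblong's notch is lower-left at (380,452), and its flats face image left and right.

```bash
python3 - <<'E'
from h import *
np.set_printoptions(precision=4,suppress=True)
im,P=load("w2"); f=lambda x,y:(100+x/2.2222,y/2.2222)
print("drift",onz(P,*f(405,237),.172),"collar",onz(P,*f(404,237),.112))
print("round",onz(P,*f(405,36),.144)); print("obl head",onz(P,*f(404,420),.144))
c=onz(P,*f(404,402),.112); n=onz(P,*f(377,449),.112); print("obl collar",c,n,np.degrees(np.arctan2(*(n-c)[1::-1])),np.linalg.norm(n-c))
print("collar diam",onz(P,*f(463,402),.112)-onz(P,*f(345,402),.112))
l=onz(P,*f(322,0),.104);l2=onz(P,*f(333,470),.104);print("plate edge",l,l2)
l=onz(P,*f(489,0),.104);l2=onz(P,*f(475,470),.104);print("plate edge",l,l2)
s=manip.state();print(s["eef_pos"],s["joint_pos"])
E
```

```text
drift [0.5003 0.219  0.172 ] collar [0.5003 0.2192 0.112 ]
round [0.5036 0.2994 0.144 ]
obl head [0.4969 0.1375 0.144 ]
obl collar [0.4971 0.1392 0.112 ] [0.4824 0.1153 0.112 ] -121.6795173839181 0.028155787400438118
collar diam [ 0.0594 -0.0024  0.    ]
plate edge [0.4672 0.326  0.104 ] [0.4582 0.1026 0.104 ]
plate edge [0.5431 0.323  0.104 ] [0.5332 0.0995 0.104 ]
[0.4962 0.1394 0.3414] [ 0.4265  0.037  -0.7667  1.574   0.0262  1.5415 -0.3853]
```

```bash
python3 -m crank '[{"delta_pos":[2,40,0],"delta_rot":[0,0,0],"gripper":85},{"delta_pos":[4,80,-10],"delta_rot":[0,0,0],"gripper":85},{"delta_pos":[4,80,-50],"delta_rot":[0,0,0],"gripper":85},{"delta_pos":[4,80,-90],"delta_rot":[0,0,0],"gripper":85},{"delta_pos":[4,80,-130],"delta_rot":[0,0,0],"gripper":85},{"delta_pos":[4,80,-165],"delta_rot":[0,0,0],"gripper":85},{"delta_pos":[4,80,-195],"delta_rot":[0,0,0],"gripper":85},{"delta_pos":[4,80,-214],"delta_rot":[0,0,0],"gripper":85}]'
python3 -m crank '[{"delta_pos":[0,0,0],"delta_rot":[0,0,0],"gripper":85},{"delta_pos":[0,0,0],"delta_rot":[0,0,0],"gripper":10},{"delta_pos":[0,0,0],"delta_rot":[0,0,0],"gripper":10},{"delta_pos":[0,0,0],"delta_rot":[0,0,0],"gripper":10},{"delta_pos":[0,0,0],"delta_rot":[0,0,0],"gripper":10},{"delta_pos":[0,0,0],"delta_rot":[0,0,0],"gripper":10},{"delta_pos":[0,0,0],"delta_rot":[0,0,0],"gripper":10},{"delta_pos":[0,0,0],"delta_rot":[0,0,0],"gripper":10}]'
```

```text
clock: 3.08
eef_pos: [0.5, 0.2139, 0.1234]
tcp_rot: [-2.278, -2.163, 0.01]
force: [-0.7, -0.1, -0.0]
opening: 0.0849
grasp_force: 0.0
clock: 3.75
eef_pos: [0.5011, 0.2195, 0.1292]
tcp_rot: [2.271, 2.169, 0.002]
force: [-1.2, -0.4, 6.1]
opening: 0.0227
grasp_force: 58.4
```

```bash
python3 -m crank '[{"delta_pos":[0,0,15],"delta_rot":[0,0,0],"gripper":10},{"delta_pos":[0,0,45],"delta_rot":[0,0,0],"gripper":10},{"delta_pos":[0,0,80],"delta_rot":[0,0,0],"gripper":10},{"delta_pos":[0,0,115],"delta_rot":[0,0,0],"gripper":10},{"delta_pos":[0,0,145],"delta_rot":[0,0,0],"gripper":10},{"delta_pos":[0,0,160],"delta_rot":[0,0,0],"gripper":10},{"delta_pos":[0,0,160],"delta_rot":[0,0,0],"gripper":10},{"delta_pos":[0,0,160],"delta_rot":[0,0,0],"gripper":10}]'
python3 - <<'E'
from h import *
im,P=shot("wrist","w3"); shot("side","s3"); shot("scene","sc3")
s=manip.state();print(s["eef_pos"],s["joint_pos"],s["opening"],s["force"])
b,_=load("side0" if 0 else "s3"); w=im[:,:,::-1]; a,_=load("sc3")
cv2.imwrite("pics/c3.png",np.hstack([cv2.resize(w,(400,300)),cv2.resize(b[180:330,200:400],(400,300),interpolation=cv2.INTER_CUBIC)]))
E
```

```text
clock: 4.42
eef_pos: [0.5002, 0.2194, 0.2873]
tcp_rot: [2.271, 2.17, -0.0]
force: [0.8, -0.2, -4.3]
opening: 0.0226
grasp_force: 60.7
[0.49937735 0.21871002 0.28541086] [ 0.31005697  0.14661871 -0.84727404  1.60268391  0.10987812  1.44606359
 -0.59180538] 0.022814390127965996 [-0.36397652 -0.17718246 -4.27692741]
```

View pics/c3.png

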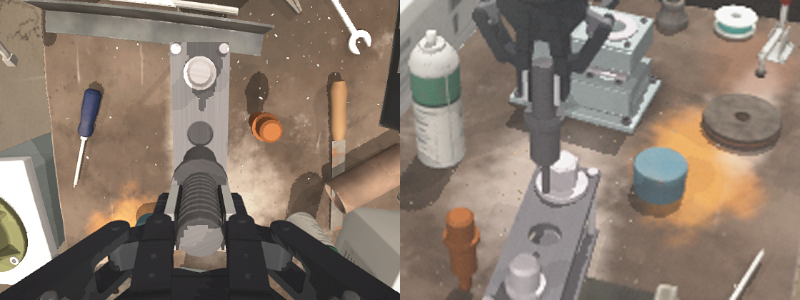

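```bash
python3 -m crank '[{"delta_pos":[-2,-25,0],"delta_rot":[0,0,0],"gripper":10},{"delta_pos":[-4,-62,0],"delta_rot":[0,0,0],"gripper":10},{"delta_pos":[-5,-102,0],"delta_rot":[0,0,0],"gripper":10},{"delta_pos":[-6,-142,0],"delta_rot":[0,0,0],"gripper":10},{"delta_pos":[-8,-182,0],"delta_rot":[0,0,0],"gripper":10},{"delta_pos":[-10,-222,0],"delta_rot":[0,0,0],"gripper":10},{"delta_pos":[-12,-262,0],"delta_rot":[0,0,0],"gripper":10},{"delta_pos":[-13,-300,0],"delta_rot":[0,0,0],"gripper":10}]'
python3 -m crank '[{"delta_pos":[-1,-40,0],"delta_rot":[0,0,0],"gripper":10},{"delta_pos":[-2,-70,0],"delta_rot":[0,0,0],"gripper":10},{"delta_pos":[-3,-90,0],"delta_rot":[0,0,0],"gripper":10},{"delta_pos":[-3,-96,0],"delta_rot":[0,0,0],"gripper":10},{"delta_pos":[-3,-96,0],"delta_rot":[0,0,0],"gripper":10},{"delta_pos":[-3,-96,0],"delta_rot":[0,0,0],"gripper":10},{"delta_pos":[-3,-96,0],"delta_rot":[0,0,0],"gripper":10}]'
python3 - <<'E'
from h import *
im,P=shot("wrist","w4"); b,_=shot("side","s4"); a,_=shot("scene","sc4")
s=manip.state();print(s["eef_pos"],s["tcp_rot"],s["force"])
f=lambda i,x,y,w,h:cv2.resize(i[y:y+h,x:x+w,::-1],(400,300),interpolation=cv2.INTER_CUBIC)
cv2.imwrite("pics/c4.png",np.vstack([np.hstack([f(im,180,150,200,150),f(b,250,110,120,90)]),np.hstack([f(a,250,160,100,75),f(a,250,160,100,75)])]))
E
```

```text
clock: 5.23
eef_pos: [0.4859, -0.0829, 0.2861]
tcp_rot: [-2.271, -2.168, 0.003]
force: [0.5, -0.2, -3.7]
opening: 0.0228
grasp_force: 60.4
clock: 5.82
eef_pos: [0.4846, -0.1743, 0.2872]
tcp_rot: [-2.268, -2.172, -0.001]
force: [0.8, 0.6, -3.4]
opening: 0.0227
grasp_force: 60.4
[ 0.48470361 -0.17495273  0.28778894] [2.26886955e+00 2.17296818e+00 6.42282688e-05] [ 1.20159844 -0.27091891 -4.55928171]
```

View pics/c4.png

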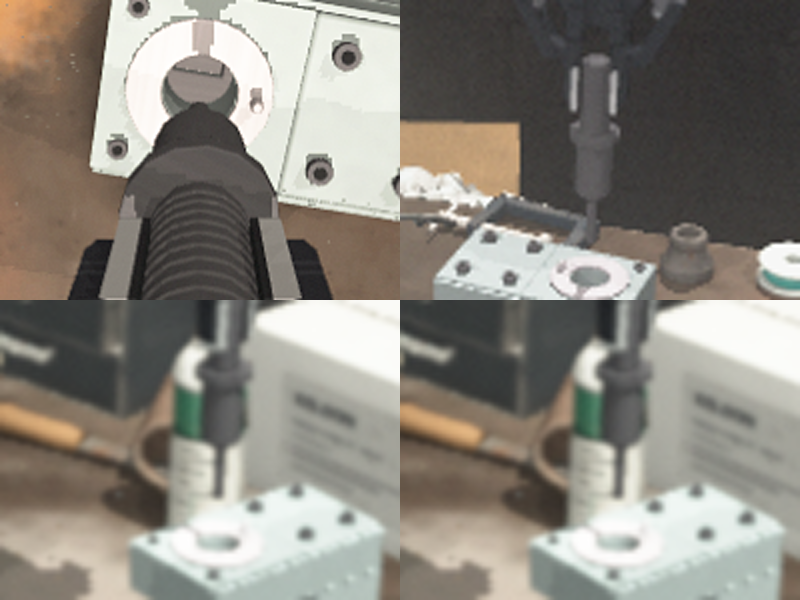

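The wrist crop shows the drift tip above the bore. The tip sits at (592,236) in the side crop and (219,495) in the scene crop. I'll compare tip and bore by triangulation.

```bash
python3 - <<'E'
from h import *
np.set_printoptions(precision=4,suppress=True)
_,A=load("scene0");_,B=load("side0");W,P=load("w4")
def tri(p,q):
    o1,d1=ray(A,*p);o2,d2=ray(B,*q)
    s=np.linalg.lstsq(np.c_[d1,-d2],o2-o1,rcond=None)[0]; return (o1+s[0]*d1+o2+s[1]*d2)/2,np.linalg.norm(o1+s[0]*d1-o2-s[1]*d2)
print(tri((304.75,208.75),(307.6,180.8)), tri((304.3,220.5),(307,193.4)))
# wrist: guide edge left/right and collar, bore
g=lambda x,y:(180+x/2,150+y/2)
print(onz(P,*g(125,90),.132),onz(P,*g(273,100),.132),onz(P,*g(257,103),.141),onz(P,*g(200,90),.132))
E
```

```text
(array([ 0.481, -0.178,  0.168]), np.float64(0.0011457925549372568)) (array([ 0.4817, -0.1768,  0.1282]), np.float64(0.0008618522754111523))
[ 0.4503 -0.1738  0.132 ] [ 0.5173 -0.1813  0.132 ] [ 0.5093 -0.18    0.141 ] [ 0.4843 -0.1752  0.132 ]
```

```bash
python3 -m crank '[{"delta_pos":[-0.5,-1,-25],"delta_rot":[0,0,0],"gripper":10},{"delta_pos":[-0.5,-1,-50],"delta_rot":[0,0,0],"gripper":10},{"delta_pos":[-0.5,-1,-70],"delta_rot":[0,0,0],"gripper":10},{"delta_pos":[-0.5,-1,-78],"delta_rot":[0,0,0],"gripper":10},{"delta_pos":[-0.5,-1,-84],"delta_rot":[0,0,0],"gripper":10},{"delta_pos":[-0.5,-1,-88],"delta_rot":[0,0,0],"gripper":10},{"delta_pos":[-0.5,-1,-92],"delta_rot":[0,0,0],"gripper":10},{"delta_pos":[-0.5,-1,-92],"delta_rot":[0,0,0],"gripper":10}]'
```

```text
clock: 6.63
eef_pos: [0.4843, -0.1774, 0.1961]
tcp_rot: [2.271, 2.17, 0.001]
force: [-0.2, 0.9, -4.5]
opening: 0.0233
grasp_force: 60.3
```

```bash
python3 -m crank '[{"delta_pos":[0,0,-6],"delta_rot":[0,0,0],"gripper":10},{"delta_pos":[0,0,-12],"delta_rot":[0,0,0],"gripper":10},{"delta_pos":[0,0,-18],"delta_rot":[0,0,0],"gripper":10},{"delta_pos":[0,0,-23],"delta_rot":[0,0,0],"gripper":10},{"delta_pos":[0,0,-28],"delta_rot":[0,0,0],"gripper":10},{"delta_pos":[0,0,-32],"delta_rot":[0,0,0],"gripper":10},{"delta_pos":[0,0,-36],"delta_rot":[0,0,0],"gripper":10},{"delta_pos":[0,0,-36],"delta_rot":[0,0,0],"gripper":10}]'
```

```text
clock: 7.3
eef_pos: [0.4833, -0.1773, 0.1583]
tcp_rot: [-2.27, -2.169, 0.001]
force: [0.2, 0.8, -5.5]
opening: 0.0225
grasp_force: 60.4
```

```bash
python3 -m crank '[{"delta_pos":[0,0,-1.5],"delta_rot":[0,0,0],"gripper":10},{"delta_pos":[0,0,-3],"delta_rot":[0,0,0],"gripper":10},{"delta_pos":[0,0,-3],"delta_rot":[0,0,0],"gripper":10}]'
python3 -m crank '[{"delta_pos":[0,0,20],"delta_rot":[0,0,0],"gripper":10},{"delta_pos":[0,0,50],"delta_rot":[0,0,0],"gripper":10},{"delta_pos":[0,0,90],"delta_rot":[0,0,0],"gripper":10},{"delta_pos":[0,0,125],"delta_rot":[0,0,0],"gripper":10},{"delta_pos":[0,0,133],"delta_rot":[0,0,0],"gripper":10},{"delta_pos":[0,40,133],"delta_rot":[0,0,0],"gripper":10},{"delta_pos":[2,80,133],"delta_rot":[0,0,0],"gripper":10},{"delta_pos":[2,80,133],"delta_rot":[0,0,0],"gripper":10}]'
python3 - <<'E'
from h import *
im,P=shot("side","s5"); a,_=shot("scene","sc5")
f=lambda i,x,y,w,h:cv2.resize(i[y:y+h,x:x+w,::-1],(400,300),interpolation=cv2.INTER_CUBIC)
wr,Pw=shot("wrist","w5")
print(proj(Pw,[.484,-.177,.06]))
cv2.imwrite("pics/c5.png",np.vstack([np.hstack([f(im,260,170,80,60),f(a,270,200,80,60)]),np.hstack([f(wr,200,150,160,120),f(wr,0,0,560,420)])]))
E
```

```text
clock: 7.55
eef_pos: [0.4838, -0.1773, 0.1573]
tcp_rot: [-2.271, -2.17, 0.0]
force: [-2.3, 2.3, 0.5]
opening: 0.0225
grasp_force: 61.1
clock: 8.22
eef_pos: [0.4866, -0.0878, 0.2898]
tcp_rot: [-2.258, -2.181, -0.006]
force: [1.0, 3.0, -3.9]
opening: 0.023
grasp_force: 60.7
[[281.33617979 244.69023489]]
```

View pics/c5.png

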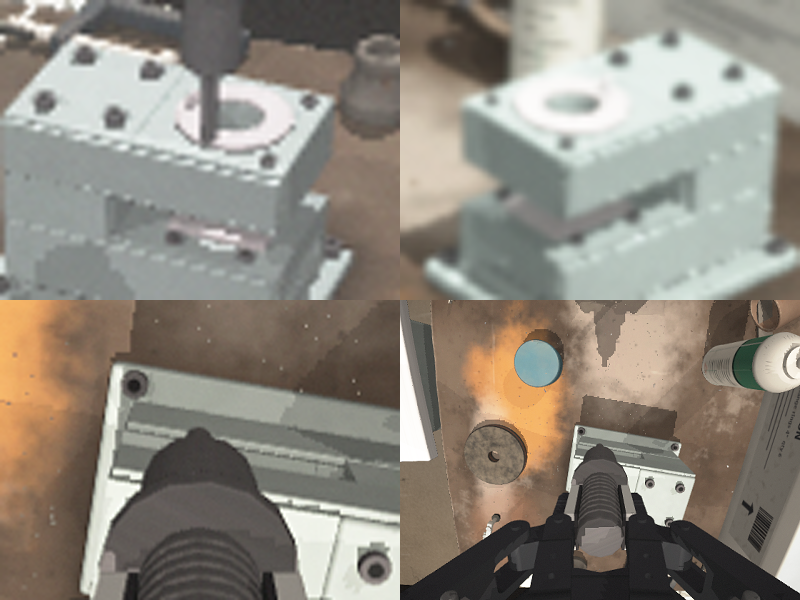

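```bash
python3 -m crank '[{"delta_pos":[4,-30,20],"delta_rot":[0,0,0],"gripper":10},{"delta_pos":[10,-70,40],"delta_rot":[0,0,0],"gripper":10},{"delta_pos":[15,-110,60],"delta_rot":[0,0,0],"gripper":10},{"delta_pos":[15,-150,60],"delta_rot":[0,0,0],"gripper":10},{"delta_pos":[15,-172,60],"delta_rot":[0,0,0],"gripper":10},{"delta_pos":[15,-172,60],"delta_rot":[0,0,0],"gripper":10},{"delta_pos":[15,-172,60],"delta_rot":[0,0,0],"gripper":10}]'
python3 - <<'E'
from h import *
shot("wrist","w6")
np.set_printoptions(linewidth=200)
for n in ["w1","w6"]:
    im,P=load(n); g=cv2.cvtColor(im,cv2.COLOR_BGR2GRAY)
    # sample on die plane in unit frame, x along row
    a=np.radians(-12.2); print(n)
    for y in (.008,.004,0,-.004,-.008):
        X=[[.484+x*np.cos(a)-y*np.sin(a),-.177+x*np.sin(a)+y*np.cos(a),.062] for x in np.arange(-.016,.017,.002)]
        print([int(g[int(round(v)),int(round(u))]) for u,v in proj(P,X)])
E
```

```text
clock: 8.95
eef_pos: [0.4992, -0.274, 0.3479]
tcp_rot: [-2.278, -2.16, 0.002]
force: [1.1, 0.6, -3.8]
opening: 0.0226
grasp_force: 60.8
w1
[132, 99, 88, 118, 114, 110, 117, 108, 117, 112, 104, 202, 247, 244, 243, 210, 235]
[123, 74, 119, 137, 133, 135, 135, 135, 133, 134, 134, 129, 248, 245, 240, 201, 150]
[127, 69, 130, 135, 137, 138, 137, 137, 136, 137, 139, 132, 240, 246, 215, 209, 249]
[120, 83, 139, 140, 133, 138, 137, 135, 140, 133, 134, 126, 229, 240, 233, 223, 229]
[129, 131, 131, 132, 131, 126, 130, 132, 130, 131, 127, 234, 248, 234, 233, 230, 233]
w6
[140, 95, 106, 73, 82, 96, 102, 71, 91, 100, 69, 80, 91, 106, 76, 106, 174]
[132, 61, 44, 129, 146, 139, 143, 144, 144, 143, 143, 145, 140, 142, 86, 120, 132]
[124, 88, 69, 125, 148, 136, 138, 141, 141, 136, 137, 135, 135, 139, 66, 122, 179]
[136, 71, 45, 125, 122, 122, 121, 121, 121, 122, 122, 121, 120, 121, 73, 157, 187]
[137, 138, 138, 134, 137, 137, 135, 132, 137, 134, 135, 134, 136, 135, 159, 187, 163]
```

```bash
python3 - <<'E'
from h import *
o=[]
for n in ["w1","w6"]:
    im,P=load(n); u,v=np.round(proj(P,[.484,-.177,.1])[0]).astype(int); print(u,v)
    o.append(cv2.resize(im[max(v-25,0):v+25,u-25:u+25],(400,400),interpolation=cv2.INTER_CUBIC))
cv2.imwrite("pics/c6.png",np.hstack(o))
E
```

```text
223 127
262 88
```

View pics/c6.png

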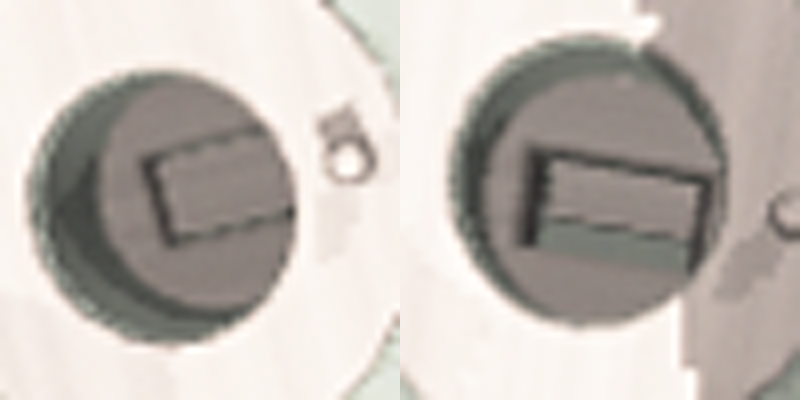

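```bash
python3 - <<'E'
from h import *
np.set_printoptions(precision=1,suppress=True,linewidth=150)
a=np.radians(-12.2)
for n,(u,v) in {"w1":(223,127),"w6":(262,88)}.items():
    im,P=load(n); print(n,"cam",np.round(-P[2].T@P[3],3))
    for z in (.064,.058,.042,.020,.012):
        X=[[.484+x*np.cos(a)-y*np.sin(a),-.177+x*np.sin(a)+y*np.cos(a),z] for x,y in [(-.012,.007),(.012,.007),(.012,-.007),(-.012,-.007)]]
        print(z,((proj(P,X)-[u-25,v-25])*8+([400,0] if n=="w6" else [0,0])).tolist())
E
```

```text
w1 cam [ 0.6 -0.2  0.5]
0.064 [[153.78535930531552, 157.5501676490927], [304.04933346071334, 119.487442041583], [327.9150875783955, 210.08340405946183], [178.76485257615218, 247.40868181190604]]
0.058 [[160.57046494220117, 155.97892203690003], [308.82299595788345, 118.44173306682296], [332.3265877965764, 207.8186458770524], [185.15875824077443, 244.63994973401077]]
0.042 [[177.79707078640604, 151.99335799110133], [320.93852125106514, 115.78950971938616], [343.5274432412639, 202.0702171009973], [201.3985463141994, 237.6113053163308]]
0.02 [[199.6124091257161, 146.95364307875536], [336.27270696166033, 112.43634417001238], [357.7132165935591, 194.79363846792626], [221.9773840229177, 228.71215407129012]]
0.012 [[207.0584855660477, 145.23538937565297], [341.5044549004724, 111.2932391523974], [362.55551315622597, 192.31074644367357], [229.0047897904551, 225.675115608753]]
w6 cam [ 0.5 -0.2  0.5]
0.064 [[540.2233869468421, 152.84088771428378], [699.5981622838599, 179.19971417974557], [685.1347096432669, 275.4342802655344], [527.0432891077462, 249.44547631172588]]
0.058 [[543.1315497675305, 155.7354170288529], [700.2664238074431, 181.7269388431297], [685.9990622935998, 276.60483806476725], [530.1123743330004, 250.97397336111567]]
0.042 [[550.5018942382799, 163.0725568018786], [701.9601002956038, 188.1326328472038], [688.1905646032897, 279.57286710479616], [537.8935196452817, 254.85012250238924]]
0.02 [[559.8086432784066, 172.34013377614576], [704.0988832009175, 196.22293164316636], [690.9597372129529, 283.3235961847836], [547.7251004001969, 259.7495408971432]]
0.012 [[562.9784295349796, 175.4972796436724], [704.8273663519826, 198.97883378286417], [691.9033784719618, 284.60180586885997], [551.0752008048344, 261.41948429882495]]
```

The left half (before) shows the slug close under the die face. The right half (after) shows deep dark walls and a free strip of the box beneath at (615,240), so the slug is out. Now the drift goes back.

```bash
python3 -m crank '[{"delta_pos":[0,25,0],"delta_rot":[0,0,0],"gripper":10},{"delta_pos":[0,65,0],"delta_rot":[0,0,0],"gripper":10},{"delta_pos":[0,106,0],"delta_rot":[0,0,0],"gripper":10},{"delta_pos":[0,147,0],"delta_rot":[0,0,0],"gripper":10},{"delta_pos":[0,188,0],"delta_rot":[0,0,0],"gripper":10},{"delta_pos":[0,229,0],"delta_rot":[0,0,0],"gripper":10},{"delta_pos":[0,270,0],"delta_rot":[0,0,0],"gripper":10},{"delta_pos":[0,311,0],"delta_rot":[0,0,0],"gripper":10}]'
python3 -m crank '[{"delta_pos":[1,40,-5],"delta_rot":[0,0,0],"gripper":10},{"delta_pos":[1,80,-15],"delta_rot":[0,0,0],"gripper":10},{"delta_pos":[1,120,-30],"delta_rot":[0,0,0],"gripper":10},{"delta_pos":[1,150,-45],"delta_rot":[0,0,0],"gripper":10},{"delta_pos":[1,172,-60],"delta_rot":[0,0,0],"gripper":10},{"delta_pos":[1,182,-60],"delta_rot":[0,0,0],"gripper":10},{"delta_pos":[1,182,-60],"delta_rot":[0,0,0],"gripper":10},{"delta_pos":[1,182,-60],"delta_rot":[0,0,0],"gripper":10}]'
```

```text
clock: 9.67
eef_pos: [0.4999, 0.0443, 0.3497]
tcp_rot: [2.269, 2.171, -0.001]
force: [1.0, -0.2, -3.5]
opening: 0.0228
grasp_force: 60.8
clock: 10.33
eef_pos: [0.5019, 0.2232, 0.2902]
tcp_rot: [2.27, 2.17, -0.0]
force: [-0.2, -1.6, -3.8]
opening: 0.0227
grasp_force: 60.6
```

```bash
python3 -m crank '[{"delta_pos":[-1,-3.5,0],"delta_rot":[0,0,0],"gripper":10},{"delta_pos":[-1,-3.5,-25],"delta_rot":[0,0,0],"gripper":10},{"delta_pos":[-1,-3.5,-60],"delta_rot":[0,0,0],"gripper":10},{"delta_pos":[-1,-3.5,-90],"delta_rot":[0,0,0],"gripper":10},{"delta_pos":[-1,-3.5,-102],"delta_rot":[0,0,0],"gripper":10},{"delta_pos":[-1,-3.5,-107],"delta_rot":[0,0,0],"gripper":10},{"delta_pos":[-1,-3.5,-107],"delta_rot":[0,0,0],"gripper":10},{"delta_pos":[-1,-3.5,-107],"delta_rot":[0,0,0],"gripper":10}]'
```

```text
clock: 11.0
eef_pos: [0.5023, 0.2198, 0.1847]
tcp_rot: [2.272, 2.168, 0.004]
force: [-0.3, -0.0, -3.7]
opening: 0.0226
grasp_force: 60.5
```

```bash
python3 -m crank '[{"delta_pos":[-1.5,-0.5,-5],"delta_rot":[0,0,0],"gripper":10},{"delta_pos":[-1.5,-0.5,-11],"delta_rot":[0,0,0],"gripper":10},{"delta_pos":[-1.5,-0.5,-18],"delta_rot":[0,0,0],"gripper":10},{"delta_pos":[-1.5,-0.5,-26],"delta_rot":[0,0,0],"gripper":10},{"delta_pos":[-1.5,-0.5,-36],"delta_rot":[0,0,0],"gripper":10},{"delta_pos":[-1.5,-0.5,-46],"delta_rot":[0,0,0],"gripper":10},{"delta_pos":[-1.5,-0.5,-54],"delta_rot":[0,0,0],"gripper":10},{"delta_pos":[-1.5,-0.5,-54],"delta_rot":[0,0,0],"gripper":10}]'
```

```text
clock: 11.67
eef_pos: [0.4993, 0.2195, 0.1285]
tcp_rot: [-2.271, -2.17, 0.001]
force: [-1.6, -1.1, -0.4]
opening: 0.0228
grasp_force: 61.2
```

```bash
python3 -m crank '[{"delta_pos":[0,0,0],"delta_rot":[0,0,0],"gripper":60},{"delta_pos":[0,0,0],"delta_rot":[0,0,0],"gripper":85},{"delta_pos":[0,0,0],"delta_rot":[0,0,0],"gripper":85},{"delta_pos":[0,0,0],"delta_rot":[0,0,0],"gripper":85},{"delta_pos":[0,0,20],"delta_rot":[0,0,0],"gripper":85},{"delta_pos":[0,0,50],"delta_rot":[0,0,0],"gripper":85},{"delta_pos":[0,0,90],"delta_rot":[0,0,0],"gripper":85},{"delta_pos":[0,0,125],"delta_rot":[0,0,0],"gripper":85}]'
python3 -m crank '[{"delta_pos":[0,-35,30],"delta_rot":[0,0,-7],"gripper":85},{"delta_pos":[0,-65,60],"delta_rot":[0,0,-14],"gripper":85},{"delta_pos":[0,-81,90],"delta_rot":[0,0,-21],"gripper":85},{"delta_pos":[0,-81,90],"delta_rot":[0,0,-28],"gripper":85},{"delta_pos":[0,-81,90],"delta_rot":[0,0,-35],"gripper":85},{"delta_pos":[0,-81,90],"delta_rot":[0,0,-42],"gripper":85},{"delta_pos":[0,-81,90],"delta_rot":[0,0,-49],"gripper":85},{"delta_pos":[0,-81,90],"delta_rot":[0,0,-56],"gripper":85}]'
python3 - <<'E'
from h import *
np.set_printoptions(precision=4,suppress=True)
shot("wrist","w7"); im,P=shot("side","s7"); a,_=load("side0")
# drift top in side: patch difference versus start
d=cv2.absdiff(a[265:305,255:290],cv2.imread("pics/s7.png")[265:305,255:290]); print("drift patch diff",d.mean())
d=cv2.absdiff(a[300:340,245:278],cv2.imread("pics/s7.png")[300:340,245:278]); print("round diff",d.mean())
s=manip.state();print(s["eef_pos"],s["tcp_rot"],s["joint_pos"])
E
```

```text
clock: 12.33
eef_pos: [0.4992, 0.2195, 0.2556]
tcp_rot: [2.271, 2.17, 0.0]
force: [0.8, 0.5, -0.3]
opening: 0.0849
grasp_force: 0.0
clock: 13.0
eef_pos: [0.4995, 0.1384, 0.3441]
tcp_rot: [3.027, 0.84, 0.001]
force: [-0.8, 0.9, -0.5]
opening: 0.0848
grasp_force: 0.0
drift patch diff 6.272142857142857
round diff 20.26969696969697
[0.4995 0.1385 0.3439] [3.0244 0.8489 0.0007] [ 0.4117  0.0428 -0.7517  1.5642  0.0296  1.5456 -1.3638]
```

```bash
python3 -m crank '[{"delta_pos":[-2.5,0,-40],"delta_rot":[0,0,-2],"gripper":85},{"delta_pos":[-2.5,0,-80],"delta_rot":[0,0,-2],"gripper":85},{"delta_pos":[-2.5,0,-120],"delta_rot":[0,0,-2],"gripper":85},{"delta_pos":[-2.5,0,-160],"delta_rot":[0,0,-2],"gripper":85},{"delta_pos":[-2.5,0,-195],"delta_rot":[0,0,-2],"gripper":85},{"delta_pos":[-2.5,0,-218],"delta_rot":[0,0,-2],"gripper":85},{"delta_pos":[-2.5,0,-230],"delta_rot":[0,0,-2],"gripper":85},{"delta_pos":[-2.5,0,-230],"delta_rot":[0,0,-2],"gripper":85}]'
python3 -m crank '[{"delta_pos":[0,0,0],"delta_rot":[0,0,0],"gripper":60},{"delta_pos":[0,0,0],"delta_rot":[0,0,0],"gripper":45},{"delta_pos":[0,0,0],"delta_rot":[0,0,0],"gripper":38},{"delta_pos":[0,0,0],"delta_rot":[0,0,0],"gripper":20},{"delta_pos":[0,0,0],"delta_rot":[0,0,0],"gripper":20},{"delta_pos":[0,0,0],"delta_rot":[0,0,0],"gripper":20},{"delta_pos":[0,0,0],"delta_rot":[0,0,0],"gripper":20},{"delta_pos":[0,0,0],"delta_rot":[0,0,0],"gripper":20}]'
```

```text
clock: 13.77
eef_pos: [0.4951, 0.138, 0.1113]
tcp_rot: [-3.037, -0.8, 0.008]
force: [-0.1, 0.2, 0.8]
opening: 0.0851
grasp_force: 0.0
clock: 14.43
eef_pos: [0.4981, 0.139, 0.1155]
tcp_rot: [3.039, 0.797, 0.005]
force: [-1.1, 1.2, 5.9]
opening: 0.0333
grasp_force: 61.8
```

```bash
python3 -m crank '[{"delta_pos":[0,0,15],"delta_rot":[0,0,0],"gripper":20},{"delta_pos":[0,0,45],"delta_rot":[0,0,0],"gripper":20},{"delta_pos":[0,0,80],"delta_rot":[0,0,0],"gripper":20},{"delta_pos":[0,0,115],"delta_rot":[0,0,4],"gripper":20},{"delta_pos":[0,-20,145],"delta_rot":[0,0,10],"gripper":20},{"delta_pos":[0,-50,160],"delta_rot":[0,0,17],"gripper":20},{"delta_pos":[0,-85,160],"delta_rot":[0,0,24],"gripper":20},{"delta_pos":[0,-120,160],"delta_rot":[0,0,31],"gripper":20}]'
python3 -m crank '[{"delta_pos":[-2,-35,0],"delta_rot":[0,0,7],"gripper":20},{"delta_pos":[-4,-70,0],"delta_rot":[0,0,14],"gripper":20},{"delta_pos":[-6,-105,0],"delta_rot":[0,0,21],"gripper":20},{"delta_pos":[-8,-135,0],"delta_rot":[0,0,28],"gripper":20},{"delta_pos":[-10,-160,0],"delta_rot":[0,0,35],"gripper":20},{"delta_pos":[-12,-180,0],"delta_rot":[0,0,42],"gripper":20},{"delta_pos":[-14,-192,0],"delta_rot":[0,0,49],"gripper":20},{"delta_pos":[-14,-196,0],"delta_rot":[0,0,56],"gripper":20}]'
```

```text
clock: 15.1
eef_pos: [0.497, 0.0227, 0.2748]
tcp_rot: [2.732, 1.547, 0.002]
force: [-0.2, -0.3, -6.2]
opening: 0.0325
grasp_force: 62.8
clock: 15.77
eef_pos: [0.4812, -0.1763, 0.2724]
tcp_rot: [-1.708, -2.634, 0.003]
force: [0.2, -0.9, -5.6]
opening: 0.0332
grasp_force: 62.7
```

```bash
python3 -m crank '[{"delta_pos":[1.5,0,0],"delta_rot":[0,0,7],"gripper":20},{"delta_pos":[1.5,0,0],"delta_rot":[0,0,14],"gripper":20},{"delta_pos":[1.5,0,0],"delta_rot":[0,0,20],"gripper":20},{"delta_pos":[1.5,0,0],"delta_rot":[0,0,23],"gripper":20},{"delta_pos":[1.5,0,0],"delta_rot":[0,0,23],"gripper":20},{"delta_pos":[1.5,0,0],"delta_rot":[0,0,23],"gripper":20},{"delta_pos":[1.5,0,0],"delta_rot":[0,0,23],"gripper":20}]'
python3 - <<'E'
from h import *
np.set_printoptions(precision=4,suppress=True)
w,P=shot("wrist","w8"); shot("side","s8"); shot("scene","sc8")
s=manip.state();print(s["eef_pos"],s["joint_pos"][6],np.degrees(2*np.arctan2(s["tcp_rot"][1],s["tcp_rot"][0])),s["force"])
# nose tip in scene/side: frame difference against the starting pictures, lowest changed point
_,A=load("scene0");_,B=load("side0")
res=[]
for n,r,Q in [("sc8","scene0",A),("s8","side0",B)]:
    t=np.array([.484,-.177,s["eef_pos"][2]-.0115-.078]); u,v=np.round(proj(Q,t)[0]).astype(int)
    d=cv2.absdiff(load(n)[0],load(r)[0]).max(2)[v-35:v+12,u-22:u+23]>25
    print(n,(u,v))
    for i,row in enumerate(d):
        x=np.flatnonzero(row)
        if i>20 and len(x): print(v-35+i,x.min()+u-22,x.max()+u-22,len(x))
E
```

```text
clock: 16.35
eef_pos: [0.4842, -0.1728, 0.2732]
tcp_rot: [-1.153, -2.921, -0.0]
force: [0.8, 0.3, -5.6]
opening: 0.0326
grasp_force: 62.7
[ 0.4845 -0.1728  0.2736] 1.099441631608022 -223.03264708754043 [-0.1195  0.0907 -5.9485]
sc8 (np.int64(305), np.int64(203))
189 300 310 11
190 300 310 11
191 300 310 11
192 300 311 12
193 300 310 11
194 300 309 10
195 302 307 6
196 301 307 7
197 301 308 8
198 300 307 8
199 301 308 8
200 301 308 5
201 300 303 4
202 300 303 4
203 300 305 4
204 301 302 2
s8 (np.int64(307), np.int64(176))
162 302 313 12
163 302 313 12
164 302 312 11
165 302 312 11
166 302 312 11
167 302 312 11
168 303 312 10
169 303 311 9
170 304 311 8
171 304 310 7
172 303 310 8
173 303 310 8
174 303 310 8
175 303 310 8
176 304 310 7
177 304 309 6
178 309 309 1
```

```bash
python3 - <<'E'
from h import *
from scipy.optimize import least_squares
_,A=load("scene0");_,B=load("side0")
zs=.2734-.0115-.05  # shank end
def f(p,ca,cb):
    return [proj(A,[p[0],p[1],zs+.006])[0,0]-ca, proj(B,[p[0],p[1],zs+.006])[0,0]-cb]
print(proj(A,[.484,-.173,zs+.006]),proj(B,[.484,-.173,zs+.006]))
print(least_squares(f,[.48,-.17],args=(305.1,307.3)).x)
# drift held in s4/sc4: its shank end, same method, known to fit the bore from TCP (.484,-.1773)
zs=.2877-.025-.05
for n,r,Q in [("sc4","sc8",A),("s4","s8",B)]:
    u,v=np.round(proj(Q,[.484,-.177,zs+.01])[0]).astype(int)
    g=cv2.cvtColor(load(n)[0],cv2.COLOR_BGR2GRAY); print(n,u,v,g[v,u-14:u+15].tolist())
E
```

```text
[[304.73742121 191.99369034]] [[306.98717052 165.91056596]]
[ 0.48339557 -0.17473521]
sc4 306 191 [106, 84, 70, 76, 85, 96, 107, 100, 77, 68, 73, 79, 85, 92, 96, 99, 98, 92, 85, 108, 148, 167, 172, 171, 172, 173, 173, 170, 166]
s4 307 164 [61, 63, 64, 63, 61, 64, 60, 58, 60, 77, 92, 92, 95, 94, 97, 95, 93, 87, 81, 79, 65, 59, 58, 61, 59, 62, 62, 60, 63]
```

```bash
python3 -m crank '[{"delta_pos":[-0.5,-2.2,-20],"delta_rot":[0,0,0.5],"gripper":20},{"delta_pos":[-0.5,-2.2,-45],"delta_rot":[0,0,0.5],"gripper":20},{"delta_pos":[-0.5,-2.2,-65],"delta_rot":[0,0,0.5],"gripper":20},{"delta_pos":[-0.5,-2.2,-76],"delta_rot":[0,0,0.5],"gripper":20},{"delta_pos":[-0.5,-2.2,-81],"delta_rot":[0,0,0.5],"gripper":20},{"delta_pos":[-0.5,-2.2,-85],"delta_rot":[0,0,0.5],"gripper":20},{"delta_pos":[-0.5,-2.2,-88],"delta_rot":[0,0,0.5],"gripper":20},{"delta_pos":[-0.5,-2.2,-88],"delta_rot":[0,0,0.5],"gripper":20}]'
```

```text
clock: 17.17
eef_pos: [0.4846, -0.1752, 0.1863]
tcp_rot: [1.138, 2.927, 0.0]
force: [-0.8, 0.5, -5.6]
opening: 0.033
grasp_force: 62.5
```

Entered without contact; on down to the dowel.

```bash
python3 -m crank '[{"delta_pos":[0,0,-6],"delta_rot":[0,0,0],"gripper":20},{"delta_pos":[0,0,-13],"delta_rot":[0,0,0],"gripper":20},{"delta_pos":[0,0,-20],"delta_rot":[0,0,0],"gripper":20},{"delta_pos":[0,0,-27],"delta_rot":[0,0,0],"gripper":20},{"delta_pos":[0,0,-32],"delta_rot":[0,0,0],"gripper":20},{"delta_pos":[0,0,-35],"delta_rot":[0,0,0],"gripper":20},{"delta_pos":[0,0,-37],"delta_rot":[0,0,0],"gripper":20},{"delta_pos":[0,0,-37],"delta_rot":[0,0,0],"gripper":20}]'
```

```text
clock: 17.83
eef_pos: [0.4839, -0.175, 0.1483]
tcp_rot: [-1.138, -2.927, -0.0]
force: [-0.2, -0.1, -5.6]
opening: 0.0333
grasp_force: 62.8
```

```bash
python3 -m crank '[{"delta_pos":[0,0,-2],"delta_rot":[0,0,0],"gripper":20},{"delta_pos":[0,0,-4],"delta_rot":[0,0,0],"gripper":20},{"delta_pos":[0,0,-5],"delta_rot":[0,0,0],"gripper":20},{"delta_pos":[0,0,-5],"delta_rot":[0,0,0],"gripper":20},{"delta_pos":[0,0,-5],"delta_rot":[0,0,0],"gripper":20}]'
```

```text
clock: 18.25
eef_pos: [0.4841, -0.1751, 0.1438]
tcp_rot: [1.139, 2.928, 0.0]
force: [0.2, 0.3, -5.3]
opening: 0.033
grasp_force: 62.9
```

```bash
python3 -m crank '[{"delta_pos":[0,0,-1],"delta_rot":[0,0,0],"gripper":20},{"delta_pos":[0,0,-1],"delta_rot":[0,0,0],"gripper":60},{"delta_pos":[0,0,-1],"delta_rot":[0,0,0],"gripper":85},{"delta_pos":[0,0,-1],"delta_rot":[0,0,0],"gripper":85},{"delta_pos":[0,0,0],"delta_rot":[0,0,0],"gripper":85},{"delta_pos":[0,0,30],"delta_rot":[0,0,0],"gripper":85},{"delta_pos":[0,0,70],"delta_rot":[0,0,0],"gripper":85},{"delta_pos":[0,0,110],"delta_rot":[0,0,0],"gripper":85}]'
python3 -m crank '[{"delta_pos":[20,-30,30],"delta_rot":[0,0,-7],"gripper":85},{"delta_pos":[40,-60,60],"delta_rot":[0,0,-14],"gripper":85},{"delta_pos":[40,-75,90],"delta_rot":[0,0,-21],"gripper":85},{"delta_pos":[40,-75,90],"delta_rot":[0,0,-28],"gripper":85},{"delta_pos":[40,-75,90],"delta_rot":[0,0,-35],"gripper":85},{"delta_pos":[40,-75,90],"delta_rot":[0,0,-42],"gripper":85},{"delta_pos":[40,-75,90],"delta_rot":[0,0,-49],"gripper":85},{"delta_pos":[40,-75,90],"delta_rot":[0,0,-49],"gripper":85}]'
python3 - <<'E'
from h import *
np.set_printoptions(precision=4,suppress=True)
im,P=shot("wrist","w9"); im=load("w9")[0]; print(manip.state()["eef_pos"])
# head hexagon top face (bright), expected at z .172; collar rim at .140
X=[.484,-.177,.172]; u,v=np.round(proj(P,X)[0]).astype(int); print(u,v)
g=cv2.cvtColor(im,cv2.COLOR_BGR2GRAY); c=g[v-30:v+45,u-45:u+45]
a=np.radians(-12.2); L=[]
# rim ring brightness at radius 25.5 mm, collar top z=.140, by angle from the unit's +x
for d in range(-24,27,3):
    t=a+np.radians(d); q=[proj(P,[.484+r*np.cos(t),-.177+r*np.sin(t),.140])[0] for r in (.0225,.0275)]
    L.append((d,[int(g[int(round(p[1])),int(round(p[0]))]) for p in q]))
print(L)
E
```

```text
clock: 18.92
eef_pos: [0.4834, -0.1748, 0.2546]
tcp_rot: [-1.138, -2.926, -0.001]
force: [0.4, 0.1, 0.9]
opening: 0.0852
grasp_force: 0.0
clock: 19.58
eef_pos: [0.5243, -0.2502, 0.3441]
tcp_rot: [2.253, 2.188, 0.0]
force: [-0.1, 0.6, 1.0]
opening: 0.0848
grasp_force: 0.0
[ 0.5242 -0.2501  0.344 ]
233 111
[(-24, [242, 238]), (-21, [243, 237]), (-18, [243, 237]), (-15, [242, 235]), (-12, [244, 237]), (-9, [242, 232]), (-6, [220, 221]), (-3, [132, 144]), (0, [126, 140]), (3, [118, 149]), (6, [165, 134]), (9, [171, 141]), (12, [223, 219]), (15, [246, 240]), (18, [244, 238]), (21, [242, 238]), (24, [242, 239])]
```

```bash
python3 -c "
from cell import manip; print(manip.finish_job())"
```

```text
the job is handed in; nothing more can be done
None
```

The job is handed in at about 20 s, with no verdict returned: the slug looked knocked through into the slug box, the drift was set back and released in the stand, and the oblong punch read flush with its notch over the dowel and was let go. I had used all 10 picture views, so the final state rests on pose readings and pixel values; the round punch, spray can, tin and reducer were never touched as far as I can tell.

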